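Put the tile tray away and roll the chest shut

TASK

One of the two trays of mosaic tiles has been left sticking out of the roll-top chest. Slide it fully home in its bay, then roll the slatted cover down along its track until the chest is shut. Leave everything else on the bench where it is.

Things in the scene. Friction and masses are not known exactly. Their poses are not given: they have to be found in the camera images.
- chest: Roll-top tile chest fixed to the bench: 326 deep (x), 332 wide (y), 198 high; grey half-round end cheeks (12 thick, radius 163), fixed aluminium rear shell. Origin: on the bench top midway between the cheeks, under the cover's axis. -x points out of the open front to the robot, y along its width, z up. No floor: trays slide on the bench. A divider (y = 0, 8 thick, 40 high) parts two bays.
- stop (a point): Foot of the back stop's face, on the bench at chest x = +108, y = 0: a grey bar 30 high across both bays. A tray that is home touches it: its centre is then at chest x = -2, its front face at x = -112. The bays are 150 wide, centred at chest y = +79 and -79. Axes as the chest's.
- cover (a joint): Slatted wooden tambour cover, its angle on the circular track (rad): 0 = shut (hard stop), grows as it rolls up and back to 1.75; starts at 1.3 to 1.6. Track axis: along chest y through chest x = 0, 35 above the bench. Cover's outer radius 152, 5 thick, 304 wide. Stays where left (friction about 0.8 N m; 5 to 8 N at the lip moves it). A tray not home blocks it.
- lip (a point): Middle of the outer edge of the cover's lip: dark wooden flange by its leading edge, 240 long (along chest y), 8 thick, standing out radially from radius 152 to 192; can be pushed on either face. At cover angle q this point is at chest x = -192 cos(q + 0.07), z = 35 + 192 sin(q + 0.07): near the crown when open, 48 above the bench in front when shut.
- tray_a: Grey sheet-metal tray filled with stone mosaic tiles, 220 long (x) x 138 wide (y) x 45 high, walls 3 thick, 0.35 to 0.7 kg, loose, lying along the chest's x in one of the bays. The two are alike; which bay and which of them sticks out (by 50 to 90) varies. Origin: centre of its underside; x along its length, front at -x.
- tray_b: Grey sheet-metal tray filled with stone mosaic tiles, 220 long (x) x 138 wide (y) x 45 high, walls 3 thick, 0.35 to 0.7 kg, loose, lying along the chest's x in one of the bays. The two are alike; which bay and which of them sticks out (by 50 to 90) varies. Origin: centre of its underside; x along its length, front at -x.
- hammer: Bystander: hammer, 240 long, lying beside the chest's +y cheek, roughly along the chest's x. Origin at the middle of its length, underside. Leave alone.
- jar: Bystander: jar 70 across, 100 high, standing beside the chest's -y cheek. Origin: centre of its underside. Leave alone.
- cup: Bystander: white cup 76 across, 85 high, right of the robot. Origin: centre of its underside. Leave alone.
- sample_tray: Bystander: small tray of green tiles, 150 x 110 x 40, to the left. Origin: centre of its underside. Leave alone.
- spatula: Bystander: spatula, about 280 long, lying left of the robot. Leave alone.

How it is judged:
By the outcome, as a careful person would: the job done as asked, in the order asked, and still so for the second after the job is handed in, with the robot touching nothing.
It also fails if it takes over 58 s, if anything falls off the work surface, if the arm or the gripper's body presses on something with over 40 N, if the wrist force passes 120 N, or if a joint passes its speed limit or range.

ROBOT

A 7-joint arm with a two-finger parallel gripper is mounted at the origin on the work surface. World frame = base frame: x ahead of the robot, y to its left, z up, the work surface at z = 0. Lengths are in m, angles in rad, forces in N, time in s.
With the tool pointing down it reaches from about 0.4 to 0.875 m from the base axis. Payload 19.3 kg.
Tool frame: the origin (TCP) lies at the very end of the fingers, on their centre line; the grasp point (between the pads) lies 19 mm behind it; z points along the fingers, y is the line along which they close (so a half turn about z gives the same grasp; the last joint's range is limited). The gripper opens to 85 mm and grips with 20 to 120 N. Pads are 22 mm wide; open, the fingers measure 114 mm over their backs; the gripper's body (76 mm by 85 mm) begins 54 mm behind the grasp point. The pads swing forward as they close: fully open they stand 13 mm farther back than shut.
Start: joints at [1.091, 0.521, -0.036, 1.599, 0.021, 1.021, -0.113], TCP at [0.249, -0.573, 0.231] pointing down, gripper open.
Joint ranges: [-2.91, 2.91], [-0.3, 2.13], [-1.5, 1.42], [0.17, 2.43], [-1.26, 4.41], [0.16, 1.93], [-2.52, 2.52]. Speed limits (rad/s): [1.89, 1.89, 2.39, 2.39, 3.01, 3.01, 3.01].

INTERFACE

Orientations are given as [roll, pitch, yaw] about the fixed x, y, z axes, in that order (R = Rz(yaw) Ry(pitch) Rx(roll)).
In Python, from workcell import bot gives the robot as it stands.
- The arm moves only by the tool carry_out, never from a script. Its argument "rows" is a list that holds one entry, the list of rows, each a list of 4 numbers: the shift along the tool's x, y, z in m, then the turn about the tool's z in degrees. In form: [[[x, y, z, twist], ...]]. A call has 1 to 12 rows; each row is the pose to reach, as a shift and turn from the pose commanded when the call began, along the tool's axes at that moment; what a row does not reach only later rows make up. A row lasts 1/12 s, in which the tool goes at most 41.7 mm and 7.16 degrees, less where a joint would pass 70% of its speed; a pose out of reach is approached as far as the arm can. A call with a gripper value outside its range is refused whole. "grip" is the finger opening in m, from 0 to 0.0854, set as the call begins (left out, the last holds). The fingers move at their own pace and stop on an object; "grip_force" is the grip in N (left out, the last holds). Time passes only in rows, so rows that repeat a pose let the fingers close. It gives the time, the measured TCP pose, the force, the opening and the grip force at its end, in the units of the state.
- bot.observe(): the state, without advancing time (a new reading comes with each control period).
- bot.grab_frame(name): name is "scene" or "top" or "wrist"; returns a dict with "pixels" (400x640x3 uint8, red, green, blue), "K" (3x3 intrinsics, pixels), "pose" (4x4, takes a point from camera to world coordinates). Camera axes: x right, y down, z forward; pixel columns grow to the right and rows downward; lengths in m; the calibration is good to about 2 mm. A picture is of the moment at which its call begins. There is no depth.
- bot.job_done(): hands the job in; it is judged then, once.
Trained networks look in a picture, given as the dict that the camera call returned (one of the last four; its "shot" number tells which), for a name from the list of things; names that differ only in an ending like _2 or _b are one class to them, and where a whole thing is asked for, a point or a joint stands for the part that bears it (a point fixed in the world has none). Each returns a list of dicts, best first, with "conf" (0 to 1); they miss things now and then, are a little off and sometimes report something else, mostly with a low value. They report only what shows in the picture. A call takes as long as a camera call.
- bot.look_for(picture, label): "position" ([column, row] in pixels, amid what is visible of it).
- bot.regions_of(picture, label): "region" (400x640 bool, what is visible of it) and "position" ([column, row] in pixels, amid what is visible of it).
- bot.spot_point(picture, label): "position" ([column, row] in pixels: a listed point, or the origin of a listed thing).
The state is a dict: "clock": time; "qpos": joint angles; "qd": joint speeds; "joint_efforts": joint torques, N m; "position": TCP position; "tool_rot": TCP orientation; "force": force on the tool from outside, world axes, zero at the start; "moment": the same for the moment, N m; "grip_width": finger opening in m; "finger_force": force on a finger pad.
Only numpy, scipy, OpenCV 4.12 (cv2) and the standard library are available. Lean on these libraries where they do the work, as an engineer would, in place of code of your own. Each camera call takes 0.05 s, during which the arm holds its last target. There are 200 camera calls.

## Working session

There is one attempt and no reset: what is moved stays moved. The work goes in short steps, Python scripts to look and compute and a tool call to move; the robot and the scene stay as the last step left them, time stands still between calls to the robot, and variables do not carry over. Pictures are saved under pics/ and viewed, at most 10 in all, crops included, and the job is handed in when it is done.

Besides the shell and the picture viewer there is one more tool, called after "Emit:" by a JSON object that holds its "name" and its "arguments". carry_out: Moves the arm, as the interface text tells. Its arguments: {"type":"object","properties":{"rows":{"type":"array","items":{"type":"array","items":{"type":"array","items":{"type":"number"}}}},"grip":{"type":"number"},"grip_force":{"type":"number"}},"required":["rows"]}

```bash
ls; mkdir -p pics; python3 - <<'E'
from workcell import bot
import cv2,numpy as np
s=bot.observe();print({k:np.round(v,3) for k,v in s.items()})
ims=[]
for n in("scene","top"):
    f=bot.grab_frame(n);ims.append(f["pixels"][:,:,::-1])
    print(n,np.round(f["K"],1).tolist(),np.round(f["pose"],4).tolist())
    for l in("chest","stop","lip","tray_a","hammer","jar","cup"):
        print(l,[(np.round(d["position"],1).tolist(),round(d["conf"],2)) for d in bot.spot_point(f,l)[:3]])
cv2.imwrite("pics/a.png",cv2.resize(ims[0],(800,500)));cv2.imwrite("pics/b.png",cv2.resize(ims[1],(800,500)))
E
```

```text
pics
{'clock': np.float64(0.0), 'qpos': array([ 1.091,  0.522, -0.036,  1.6  ,  0.021,  1.021, -0.113]), 'qd': array([ 0.001,  0.   , -0.   , -0.   ,  0.001,  0.   ,  0.   ]), 'joint_efforts': array([ 2.0000e-03, -9.2712e+01,  1.9800e+00, -3.6994e+01,  1.8000e-02,
        8.0000e-03, -0.0000e+00]), 'position': array([ 0.249, -0.573,  0.231]), 'tool_rot': array([-3.14,  0.  ,  0.41]), 'force': array([ 0.963, -0.399, -0.007]), 'moment': array([0.012, 0.035, 0.037]), 'finger_force': np.float64(0.0), 'grip_width': np.float64(0.086)}
scene [[397.2, 0.0, 314.4], [0.0, 397.2, 199.8], [0.0, 0.0, 1.0]] [[-0.5572, -0.7924, 0.2481, 0.1166], [-0.8304, 0.5301, -0.1718, 0.3142], [0.0046, -0.3018, -0.9534, 1.4725], [0.0, 0.0, 0.0, 1.0]]
chest [([316.9, 153.5], 0.75)]
stop []
lip [([312.8, 127.2], 0.93), ([330.3, 144.5], 0.74), ([264.7, 186.9], 0.43)]
tray_a [([329.0, 142.7], 0.86), ([307.1, 180.0], 0.74)]
hammer [([262.7, 186.1], 0.63)]
jar [([360.2, 113.2], 0.73)]
cup [([281.9, 286.4], 0.72), ([426.2, 162.3], 0.69), ([204.8, 283.3], 0.59)]
top [[454.3, 0.0, 318.6], [0.0, 454.3, 200.7], [0.0, 0.0, 1.0]] [[0.0246, -0.9979, 0.06, 0.4067], [-0.9997, -0.0245, 0.0031, 0.0609], [-0.0016, -0.06, -0.9982, 1.7372], [0.0, 0.0, 0.0, 1.0]]
chest [([347.6, 160.7], 0.8)]
stop []
lip [([357.4, 149.7], 0.7)]
tray_a [([372.7, 160.7], 0.93), ([331.4, 182.7], 0.55)]
hammer []
jar [([415.8, 152.6], 0.77)]
cup [([444.3, 239.3], 0.88)]
```

View pics/a.png

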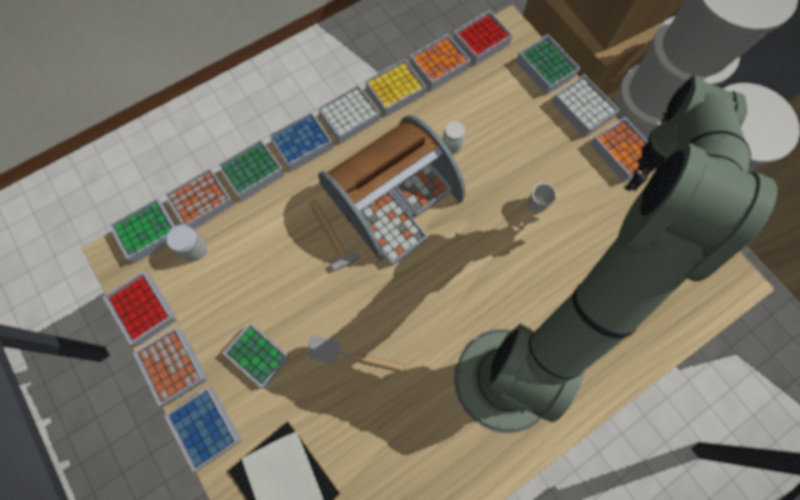

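View pics/b.png

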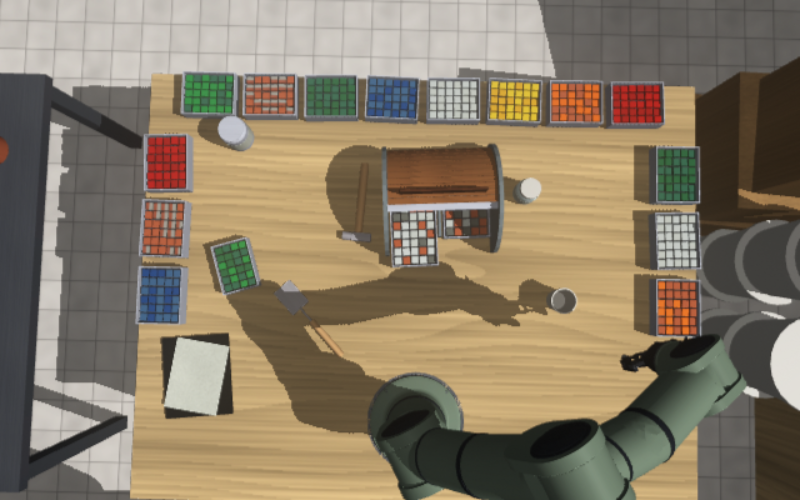

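The scene shows the tray in the left (+y) bay sticking out, its front edge at about (392–438, 266) in the enlarged top view. The cover is open, with the lip at about row 189. I'll zoom in to fit the chest pose.

```bash
python3 - <<'E'
from workcell import bot
import cv2
f=bot.grab_frame("top")
c=f["pixels"][105:225,290:420,::-1]
cv2.imwrite("pics/c.png",cv2.resize(c,(650,600),interpolation=cv2.INTER_CUBIC))
E
```

```text
(no output)
```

View pics/c.png

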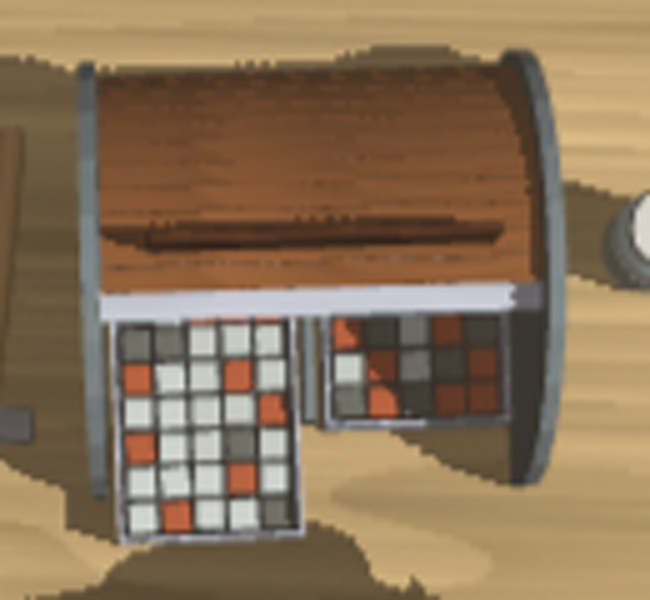

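The crop shows the home tray's front-top corners at about (326,430) and (508,424), and the other tray's at (121,543) and (303,534). The lip ends are at (148,240) and (503,232), and the cheek tips at (100,497) and (527,485). Next I'll fit the pose.

```bash
cat > h.py <<'E'
import numpy as np
from workcell import bot
def proj(f,P):
    T=np.linalg.inv(f["pose"]);c=(T[:3,:3]@np.asarray(P,float).T).T+T[:3,3]
    return (c@f["K"].T)[:,:2]/c[:,2:]
def c2w(p,P):
    c,s=np.cos(p[2]),np.sin(p[2]);P=np.asarray(P,float)
    return np.c_[p[0]+c*P[:,0]-s*P[:,1],p[1]+s*P[:,0]+c*P[:,1],P[:,2]]
E
python3 - <<'E'
from h import *
from scipy.optimize import least_squares
import cv2
f=bot.grab_frame("top")
uv=np.array([(326,430),(508,424),(121,543),(303,534),(148,240),(503,232),(100,497),(527,485)])/5+[289.6,104.6]
def pts(v):
    s,q=v[3:];lx=-.192*np.cos(q+.07);lz=.035+.192*np.sin(q+.07)
    return c2w(v,[(-.112,-.010,.045),(-.112,-.148,.045),(-.112-s,.148,.045),(-.112-s,.010,.045),(lx,.12,lz),(lx,-.12,lz),(-.163,.160,.02),(-.163,-.160,.02)])
r=least_squares(lambda v:(proj(f,pts(v))-uv).ravel(),[.65,0,0,.07,1.4],loss='soft_l1')
print(r.x.round(4));print(r.fun.reshape(-1,2).round(1).tolist());print(pts(r.x).round(3).tolist())
g=bot.grab_frame("scene");print(proj(g,pts(r.x)).round(1).tolist())
im=g["pixels"][:,:,::-1].copy()
im=cv2.resize(im[85:225,240:390],None,fx=4,fy=4,interpolation=cv2.INTER_CUBIC)
for a in proj(g,pts(r.x)): cv2.circle(im,tuple(int(t) for t in (a-[240,85]+.5)*4),3,(255,0,255),-1)
cv2.imwrite("pics/d.png",im)
E
```

```text
[ 0.6646 -0.0521  0.0534  0.0822  1.5018]
[[-0.0, -1.0], [0.5, -0.8], [-0.7, -0.4], [-0.0, 0.4], [-0.1, 0.2], [0.5, -0.2], [0.2, 0.9], [-0.6, 0.9]]
[[0.553, -0.068, 0.045], [0.561, -0.206, 0.045], [0.463, 0.085, 0.045], [0.47, -0.052, 0.045], [0.658, 0.068, 0.227], [0.671, -0.172, 0.227], [0.493, 0.099, 0.02], [0.51, -0.221, 0.02]]
[[331.9, 169.3], [359.7, 149.7], [311.9, 209.2], [340.9, 188.3], [284.4, 146.2], [339.5, 109.2], [304.5, 206.5], [369.4, 160.1]]
```

View pics/d.png

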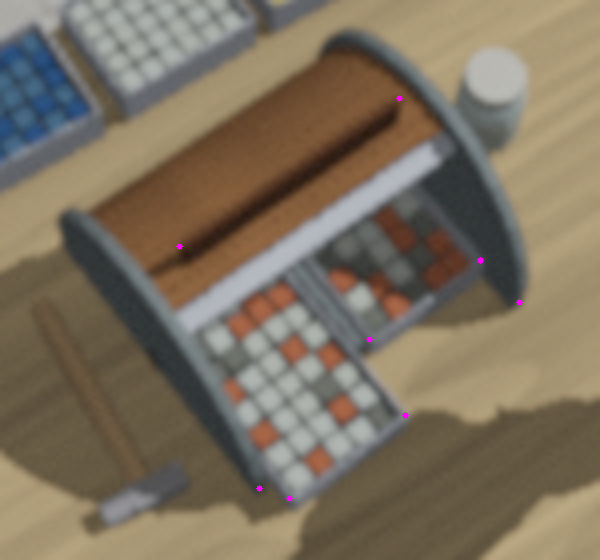

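The overlay matches: chest at (0.665, -0.052) with yaw 0.053, the left tray about 82 mm out and the cover at about 1.5 rad. I'm moving in front of the protruding tray.

Emit:
{"name": "carry_out", "arguments": {"rows": [[[0.284, -0.174, 0, 20.4], [0.284, -0.174, 0, 20.4], [0.284, -0.174, 0, 20.4], [0.284, -0.174, 0, 20.4], [0.284, -0.174, 0, 20.4], [0.284, -0.174, 0, 20.4], [0.284, -0.174, 0, 20.4], [0.284, -0.174, 0, 20.4], [0.284, -0.174, 0, 20.4], [0.284, -0.174, 0, 20.4], [0.284, -0.174, 0, 20.4], [0.284, -0.174, 0, 20.4]]], "grip": 0.05}}

```text
clock: 1.95
position: [0.4395, -0.3015, 0.2313]
tool_rot: [3.141, 0.0, 0.052]
force: [-1.1, 0.1, -0.7]
grip_width: 0.0502
finger_force: 0.0
```

Emit:
{"name": "carry_out", "arguments": {"rows": [[[0.01, -0.318, 0, 0], [0.01, -0.318, 0, 0], [0.01, -0.318, 0, 0], [0.01, -0.318, 0, 0], [0.01, -0.318, 0, 0], [0.01, -0.318, 0, 0], [0.01, -0.318, 0, 0], [0.01, -0.318, 0, 0], [0.01, -0.318, 0, 0], [0.01, -0.318, 0.1, 0], [0.01, -0.318, 0.1, 0], [0.01, -0.318, 0.1, 0]]]}}

```text
clock: 2.95
position: [0.4315, 0.0161, 0.1279]
tool_rot: [3.141, 0.003, 0.052]
force: [-0.2, -0.8, -0.7]
grip_width: 0.0498
finger_force: 0.0
```

Emit:
{"name": "carry_out", "arguments": {"rows": [[[0, 0, 0.04, 0], [0, 0, 0.08, 0], [0, 0, 0.1, 0], [0, 0, 0.112, 0], [0, 0, 0.112, 0], [0, 0, 0.112, 0]]]}}

```text
clock: 3.45
position: [0.4329, 0.0165, 0.0192]
tool_rot: [3.141, 0.001, 0.052]
force: [0.3, -0.3, 0.3]
grip_width: 0.0503
finger_force: 0.0
```

```bash
python3 - <<'E'
from h import *
import cv2
f=bot.grab_frame("wrist");g=bot.grab_frame("top")
a=cv2.resize(f["pixels"],(480,300));b=cv2.resize(g["pixels"][125:225,290:420],(390,300),interpolation=cv2.INTER_CUBIC)
cv2.imwrite("pics/e.png",np.hstack([a[:,:400],b])[:,:,::-1]);print(bot.observe()["position"],bot.observe()["force"])
E
```

```text
[0.43371019 0.01696329 0.02020187] [ 0.36908562 -0.97929327  0.5842184 ]
```

View pics/e.png

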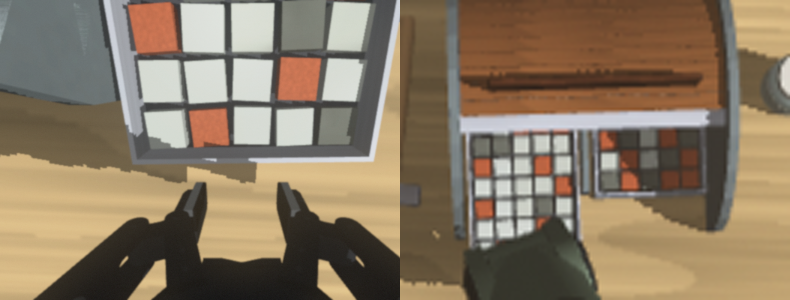

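The wrist view shows the fingers centred in front of the tray's front wall. I'm pushing now.

Emit:
{"name": "carry_out", "arguments": {"rows": [[[0.01, 0.002, 0, 0], [0.018, 0.002, 0, 0], [0.025, 0.002, 0, 0], [0.032, 0.002, 0, 0], [0.039, 0.002, 0, 0], [0.046, 0.002, 0, 0], [0.053, 0.002, 0, 0], [0.06, 0.002, 0, 0], [0.067, 0.002, 0, 0], [0.074, 0.002, 0, 0], [0.081, 0.002, 0, 0], [0.086, 0.002, 0, 0]]]}}

```text
clock: 4.55
position: [0.5197, 0.0201, 0.0196]
tool_rot: [3.142, 0.0, 0.053]
force: [-6.3, -0.5, 2.8]
grip_width: 0.05
finger_force: 2.6
```

Emit:
{"name": "carry_out", "arguments": {"rows": [[[0.004, 0, 0, 0], [0.007, 0, 0, 0], [0.009, 0, 0, 0], [0.011, 0, 0, 0]]]}}

```text
clock: 4.88
position: [0.5297, 0.0206, 0.0195]
tool_rot: [3.141, 0.001, 0.053]
force: [-7.9, -0.2, 6.8]
grip_width: 0.0501
finger_force: 4.3
```

Emit:
{"name": "carry_out", "arguments": {"rows": [[[0.0015, 0, 0, 0], [0.003, 0, 0, 0], [0.004, 0, 0, 0], [0.005, 0, 0, 0]]]}}

```text
clock: 5.22
position: [0.5348, 0.0209, 0.0195]
tool_rot: [3.141, 0.001, 0.053]
force: [-7.9, -1.1, 5.2]
grip_width: 0.0504
finger_force: 3.7
```

Emit:
{"name": "carry_out", "arguments": {"rows": [[[0.001, 0, 0, 0], [0.002, 0, 0, 0], [0.003, 0, 0, 0]]]}}

```text
clock: 5.47
position: [0.5378, 0.021, 0.0195]
tool_rot: [3.141, 0.001, 0.053]
force: [-7.4, -0.2, 5.3]
grip_width: 0.0497
finger_force: 3.4
```

Emit:
{"name": "carry_out", "arguments": {"rows": [[[0.001, 0, 0, 0], [0.002, 0, 0, 0], [0.003, 0, 0, 0]]]}}

```text
clock: 5.72
position: [0.5395, 0.0211, 0.0194]
tool_rot: [3.141, 0.004, 0.053]
force: [-19.7, 0.5, 16.0]
grip_width: 0.0502
finger_force: 9.6
```

Emit:
{"name": "carry_out", "arguments": {"rows": [[[0.001, 0, 0, 0], [0.002, 0, 0, 0], [0.002, 0, 0, 0]]]}}

```text
clock: 5.97
position: [0.5395, 0.021, 0.0191]
tool_rot: [3.141, 0.007, 0.054]
force: [-24.5, 0.9, 19.4]
grip_width: 0.0498
finger_force: 12.8
```

Emit:
{"name": "carry_out", "arguments": {"rows": [[[0.001, 0, 0, 0], [0.002, 0, 0, 0], [0.002, 0, 0, 0]]]}}

```text
clock: 6.22
position: [0.5396, 0.0209, 0.0189]
tool_rot: [3.14, 0.011, 0.054]
force: [-37.8, -0.4, 29.1]
grip_width: 0.05
finger_force: 18.8
```

The tray has met the stop: it stopped moving and the force rose. I'm backing off and rising.

Emit:
{"name": "carry_out", "arguments": {"rows": [[[-0.03, 0, 0, 0], [-0.07, 0, 0, 0], [-0.1, 0, 0, 0], [-0.1, 0, -0.04, 0], [-0.1, 0, -0.08, 0], [-0.1, 0, -0.12, 0], [-0.1, 0, -0.16, 0], [-0.1, 0, -0.2, 0], [-0.1, 0, -0.24, 0], [-0.1, 0, -0.28, 0], [-0.1, 0, -0.28, 0], [-0.1, 0, -0.28, 0]]], "grip": 0}}

```text
clock: 7.22
position: [0.4465, 0.0163, 0.3017]
tool_rot: [-3.141, -0.005, 0.053]
force: [0.5, 0.2, 0.4]
grip_width: 0.0002
finger_force: 0.0
```

```bash
python3 - <<'E'
from h import *
import cv2
g=bot.grab_frame("top")
b=cv2.resize(g["pixels"][125:225,290:420],(780,600),interpolation=cv2.INTER_CUBIC)[:,:,::-1].copy()
p=[.6646,-.0521,.0534]
for P in proj(g,c2w(p,[(-.112,-.010,.045),(-.112,-.148,.045),(-.112,.148,.045),(-.112,.010,.045)])):
    cv2.circle(b,tuple(int(t) for t in (P-[289.5,124.5])*6),3,(255,0,255),-1)
cv2.imwrite("pics/f.png",b);print(bot.observe()["position"],bot.observe()["force"])
E
```

```text
[0.44566382 0.01617512 0.30004627] [-0.69629451  0.69923796 -0.78553506]
```

View pics/f.png

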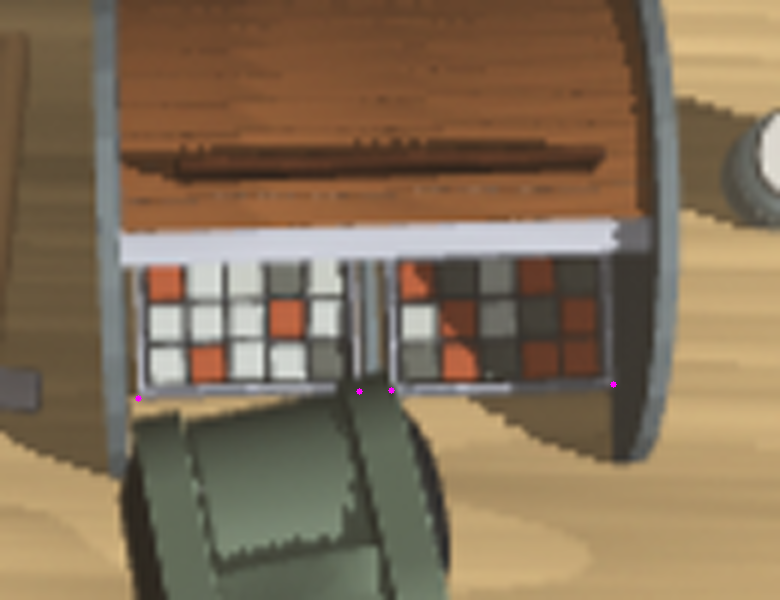

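Both trays' front edges line up (crop row about 390), so the tray is home. Now I'm going over and behind the lip.

Emit:
{"name": "carry_out", "arguments": {"rows": [[[0.265, 0.08, 0, 0], [0.265, 0.08, 0, 0], [0.265, 0.08, 0, 0], [0.265, 0.08, 0, 0], [0.265, 0.08, 0, 0], [0.265, 0.08, 0, 0], [0.265, 0.08, 0, 0], [0.265, 0.08, 0, 0], [0.265, 0.08, 0, 0], [0.265, 0.08, 0.03, 0], [0.265, 0.08, 0.06, 0], [0.265, 0.08, 0.06, 0]]]}}

```text
clock: 8.27
position: [0.7109, -0.049, 0.2333]
tool_rot: [-3.141, 0.009, 0.055]
force: [-0.6, 0.7, -1.2]
grip_width: 0.0002
finger_force: 0.0
```

```bash
python3 - <<'E'
from h import *
import cv2
s=bot.observe();P=s["position"];print(P,s["force"])
d=np.array([P[0]-.6646,P[1]+.0521]);c,k=np.cos(.0534),np.sin(.0534)
cx,cy=c*d[0]+k*d[1],-k*d[0]+c*d[1];print(cx,cy)
f=bot.grab_frame("wrist");g=bot.grab_frame("scene")
a=cv2.resize(f["pixels"],(480,300));b=cv2.resize(g["pixels"][75:175,255:361],(318,300),interpolation=cv2.INTER_CUBIC)
cv2.imwrite("pics/g.png",np.hstack([a,b])[:,:,::-1])
for q in np.linspace(1.5,0,13):
    ph=q+.07;r=.182+.006*(1-q/1.5)
    C=r*np.array([-np.cos(ph),np.sin(ph)])+.004*np.array([np.sin(ph),np.cos(ph)])+[.010,.035]
    print(round(q,3),"tcp chest x,z",C.round(4),"shift",(C[0]-cx).round(4),(-cy*-1).round(4),(P[2]-C[1]).round(4))
E
```

```text
[ 0.71086646 -0.04900314  0.23325353] [-0.63625695  0.74661943 -1.16553311]
0.04636580127945619 0.0006229884022919841
1.5 tcp chest x,z [0.0139 0.217 ] shift -0.0325 0.0006 0.0163
1.375 tcp chest x,z [-0.0089  0.2166] shift -0.0553 0.0006 0.0167
1.25 tcp chest x,z [-0.0315  0.2133] shift -0.0779 0.0006 0.02
1.125 tcp chest x,z [-0.0536  0.2072] shift -0.1 0.0006 0.0261
1.0 tcp chest x,z [-0.0748  0.1983] shift -0.1212 0.0006 0.0349
0.875 tcp chest x,z [-0.0948  0.1869] shift -0.1412 0.0006 0.0464
0.75 tcp chest x,z [-0.1133  0.173 ] shift -0.1597 0.0006 0.0603
0.625 tcp chest x,z [-0.1299  0.1569] shift -0.1763 0.0006 0.0764
0.5 tcp chest x,z [-0.1444  0.1387] shift -0.1908 0.0006 0.0945
0.375 tcp chest x,z [-0.1566  0.1189] shift -0.203 0.0006 0.1144
0.25 tcp chest x,z [-0.1662  0.0976] shift -0.2126 0.0006 0.1356
0.125 tcp chest x,z [-0.1732  0.0753] shift -0.2195 0.0006 0.158
0.0 tcp chest x,z [-0.1773  0.0521] shift -0.2236 0.0006 0.1811
```

View pics/g.png

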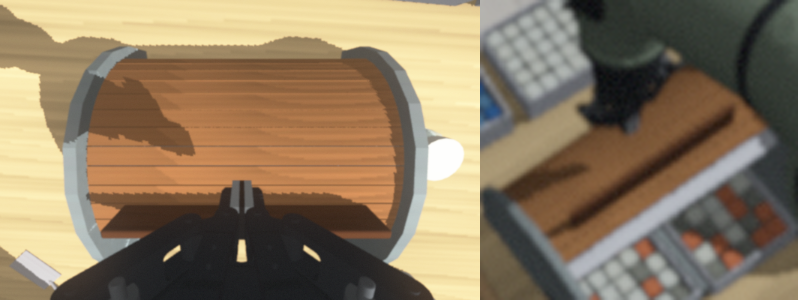

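The fingertips (240,185) are behind the lip (row about 215), clear and centred between the cheeks. I'm lowering them and starting to push.

Emit:
{"name": "carry_out", "arguments": {"rows": [[[0, 0, 0.008, 0], [0, 0, 0.016, 0], [0, 0, 0.016, 0], [0, 0, 0.016, 0]]]}}

```text
clock: 8.7
position: [0.714, -0.0494, 0.2234]
tool_rot: [-3.142, 0.0, 0.054]
force: [1.1, 0.4, 0.4]
grip_width: -0.0003
finger_force: 0.0
```

Emit:
{"name": "carry_out", "arguments": {"rows": [[[-0.015, 0, 0, 0], [-0.025, 0, 0, 0], [-0.034, 0, 0, 0], [-0.042, 0, 0, 0], [-0.05, 0, 0.001, 0], [-0.058, 0, 0.001, 0]]]}}

```text
clock: 9.2
position: [0.6565, -0.0525, 0.2231]
tool_rot: [3.142, -0.002, 0.054]
force: [4.7, 0.7, 1.7]
grip_width: -0.0002
finger_force: 2.2
```

Emit:
{"name": "carry_out", "arguments": {"rows": [[[-0.004, 0, 0.006, 0], [-0.012, 0, 0.008, 0], [-0.023, 0, 0.01, 0], [-0.034, 0, 0.013, 0], [-0.045, 0, 0.016, 0], [-0.056, 0, 0.02, 0], [-0.067, 0, 0.025, 0], [-0.077, 0, 0.031, 0], [-0.087, 0, 0.036, 0], [-0.096, 0, 0.043, 0], [-0.105, 0, 0.05, 0], [-0.105, 0, 0.05, 0]]]}}

```text
clock: 10.2
position: [0.5496, -0.0584, 0.1713]
tool_rot: [-3.142, 0.002, 0.054]
force: [0.0, -0.4, 0.8]
grip_width: 0.0001
finger_force: 0.0
```

```bash
python3 - <<'E'
from h import *
import cv2
s=bot.observe();P=s["position"]
d=np.array([P[0]-.6646,P[1]+.0521]);c,k=np.cos(.0534),np.sin(.0534)
print(c*d[0]+k*d[1],-k*d[0]+c*d[1],P[2],s["force"])
f=bot.grab_frame("wrist");g=bot.grab_frame("scene")
a=cv2.resize(f["pixels"],(480,300));b=cv2.resize(g["pixels"][75:175,255:361],(318,300),interpolation=cv2.INTER_CUBIC)
cv2.imwrite("pics/h.png",np.hstack([a,b])[:,:,::-1])
E
```

```text
-0.11515744255940101 -0.00010460600029625101 0.171256764915432 [ 0.03449343 -0.3849687   0.79266285]
```

View pics/h.png

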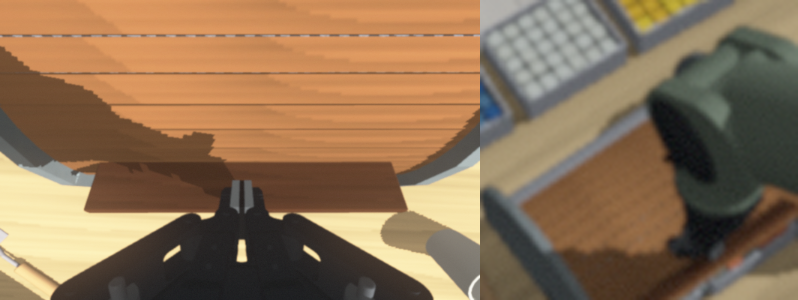

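The cover is rolling down and the lip is about halfway, just ahead of the fingers. I'm continuing along the arc.

Emit:
{"name": "carry_out", "arguments": {"rows": [[[-0.008, 0, 0.007, 0], [-0.015, 0, 0.014, 0], [-0.022, 0, 0.023, 0], [-0.029, 0, 0.032, 0], [-0.036, 0, 0.042, 0], [-0.042, 0, 0.052, 0], [-0.047, 0, 0.062, 0], [-0.052, 0, 0.072, 0], [-0.056, 0, 0.081, 0], [-0.06, 0, 0.089, 0], [-0.062, 0, 0.096, 0], [-0.064, 0, 0.1, 0]]]}}

```text
clock: 11.3
position: [0.4872, -0.0616, 0.0716]
tool_rot: [-3.141, 0.0, 0.054]
force: [2.0, -0.5, 2.1]
grip_width: 0.0002
finger_force: 1.2
```

Emit:
{"name": "carry_out", "arguments": {"rows": [[[-0.001, 0, 0.005, 0], [-0.002, 0, 0.009, 0], [-0.003, 0, 0.012, 0], [-0.003, 0, 0.015, 0], [-0.003, 0, 0.015, 0]]]}}

```text
clock: 11.72
position: [0.484, -0.0618, 0.0568]
tool_rot: [-3.142, 0.001, 0.054]
force: [-0.8, -0.0, 0.1]
grip_width: -0.0002
finger_force: 0.0
```

Emit:
{"name": "carry_out", "arguments": {"rows": [[[0, 0, 0.002, 0], [0, 0, 0.004, 0], [0, 0, 0.005, 0], [0, 0, 0.005, 0]]]}}

```text
clock: 12.05
position: [0.484, -0.0619, 0.0522]
tool_rot: [3.141, 0.001, 0.054]
force: [-3.9, 0.3, 6.0]
grip_width: 0.0
finger_force: 2.8
```

Emit:
{"name": "carry_out", "arguments": {"rows": [[[0, 0, 0.001, 0], [0, 0, 0.002, 0], [0, 0, 0.003, 0]]]}}

```text
clock: 12.3
position: [0.4841, -0.0619, 0.0511]
tool_rot: [3.141, 0.0, 0.053]
force: [-23.5, 2.7, 88.5]
grip_width: 0.0004
finger_force: 43.2
```

The cover is on its hard stop (stiff rise at z about 0.051). I'm retreating upward.

Emit:
{"name": "carry_out", "arguments": {"rows": [[[0, 0, -0.01, 0], [-0.005, 0, -0.04, 0], [-0.01, 0, -0.08, 0], [-0.03, 0, -0.12, 0], [-0.04, 0, -0.16, 0], [-0.04, 0.04, -0.2, 0], [-0.04, 0.08, -0.2, 0], [-0.04, 0.12, -0.2, 0], [-0.04, 0.16, -0.2, 0], [-0.04, 0.2, -0.2, 0], [-0.04, 0.2, -0.2, 0], [-0.04, 0.2, -0.2, 0]]]}}

```text
clock: 13.3
position: [0.4545, -0.2666, 0.2489]
tool_rot: [3.141, 0.0, 0.049]
force: [0.1, -0.2, -0.8]
grip_width: -0.0001
finger_force: 0.0
```

```bash
python3 - <<'E'
from h import *
import cv2
g=bot.grab_frame("top");b=cv2.resize(g["pixels"][105:225,290:420],(400,370),interpolation=cv2.INTER_CUBIC)[:,:,::-1].copy()
f=bot.grab_frame("scene");a=cv2.resize(f["pixels"][85:225,240:390],(396,370),interpolation=cv2.INTER_CUBIC)[:,:,::-1].copy()
q=0;L=c2w([.6646,-.0521,.0534],[(-.192*np.cos(.07),y,.035+.192*np.sin(.07)) for y in(-.12,.12)])
for P in proj(g,L): cv2.circle(b,tuple(int(t) for t in (P-[290,105])*3.08),3,(255,0,255),-1)
for P in proj(f,L): cv2.circle(a,tuple(int(t) for t in (P-[240,85])*2.64),3,(255,0,255),-1)
cv2.imwrite("pics/i.png",np.hstack([a,b]));print(bot.observe()["position"],bot.observe()["force"])
E
```

```text
[ 0.45512073 -0.26343526  0.24905946] [ 0.10742256 -0.13391532  0.05623128]
```

View pics/i.png

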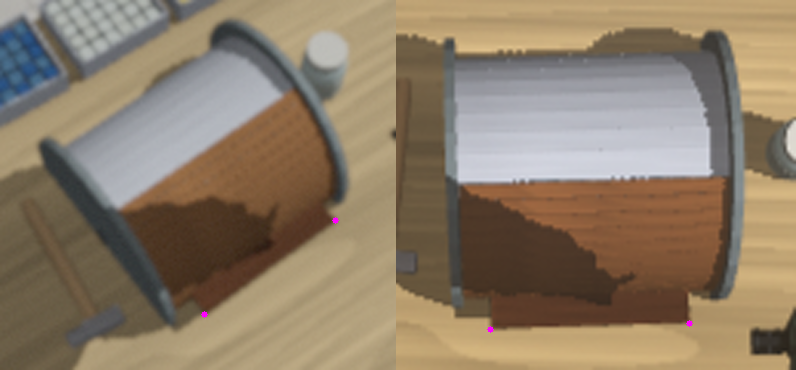

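The lip edge sits on the marks predicted for the shut cover in both views, and the bystanders haven't moved.

```bash
python3 -c "
from workcell import bot
print(bot.job_done())"
```

```text
the job is handed in; nothing more can be done
None
```

The protruding tray (left, +y bay) is pushed home against the back stop, the cover is rolled down to its hard stop, and the job was handed in at about 13 s with the arm clear; no verdict was shown.

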